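# Turn the row of sanding drums round

### The job

Move the four sanding drums from the wooden storage rack into the metal tray, one in each pocket, in reverse order: seen from the robot, the drum at the left end of the storage rack goes into the pocket at the right end of the tray, the second from the left into the second from the right, and so on. Each drum must finish upright, standing flat on the floor of its pocket with its coloured end up, and none may be tipped over on the way.

Things in the scene. Friction and masses are not known exactly. Their poses are not given: they have to be found in the camera images.
- drum_red: sanding drum with a red top: an upright cylinder 40 mm in diameter and 70 mm tall, brown abrasive sleeve, the uppermost 14 mm red, with a steel washer 18 mm wide and a screw head standing 4 mm above the top; about 0.12 kg, loose. Origin: centre of its underside; z along its axis. At the start it stands on the red disc, to within 4 mm of its centre.
- drum_yellow: sanding drum with a yellow top: an upright cylinder 40 mm in diameter and 70 mm tall, brown abrasive sleeve, the uppermost 14 mm yellow, with a steel washer 18 mm wide and a screw head standing 4 mm above the top; about 0.12 kg, loose. Origin: centre of its underside; z along its axis. At the start it stands on the yellow disc, to within 4 mm of its centre.
- drum_green: sanding drum with a green top: an upright cylinder 40 mm in diameter and 70 mm tall, brown abrasive sleeve, the uppermost 14 mm green, with a steel washer 18 mm wide and a screw head standing 4 mm above the top; about 0.12 kg, loose. Origin: centre of its underside; z along its axis. At the start it stands on the green disc, to within 4 mm of its centre.
- drum_blue: sanding drum with a blue top: an upright cylinder 40 mm in diameter and 70 mm tall, brown abrasive sleeve, the uppermost 14 mm blue, with a steel washer 18 mm wide and a screw head standing 4 mm above the top; about 0.12 kg, loose. Origin: centre of its underside; z along its axis. At the start it stands on the blue disc, to within 4 mm of its centre.
- disc_red: red rubber disc, 54 mm in diameter and 4 mm thick, fixed on the storage rack; it marks where the red-topped drum stands at the start and stays there. Origin: centre of its underside, 12 mm above the table.
- disc_yellow: yellow rubber disc, 54 mm in diameter and 4 mm thick, fixed on the storage rack; it marks where the yellow-topped drum stands at the start and stays there. Origin: centre of its underside, 12 mm above the table.
- disc_green: green rubber disc, 54 mm in diameter and 4 mm thick, fixed on the storage rack; it marks where the green-topped drum stands at the start and stays there. Origin: centre of its underside, 12 mm above the table.
- disc_blue: blue rubber disc, 54 mm in diameter and 4 mm thick, fixed on the storage rack; it marks where the blue-topped drum stands at the start and stays there. Origin: centre of its underside, 12 mm above the table.
- storage_rack: storage rack, fixed: dark wooden board 80 mm (x) by 300 mm (y), 12 mm thick, with a rail 6 mm wide and 22 mm high (above the table) along each long side. The four discs lie in a row along its y axis at y = +105, +35, -35 and -105 mm, in an order that changes from start to start. Origin: centre of its underside, on the table; its y axis points to the robot's left (within about 0.15 rad).
- tray: tray, fixed: bare metal, 76 mm (x) by 286 mm (y), dark floor 4 mm thick, with four square pockets in a row along its y axis, centred at x = 0, y = +105, +35, -35 and -105 mm, each 64 mm square inside and 10 mm deep; walls 6 mm thick, tops 14 mm above the table. Empty at the start. Origin: centre of its underside, on the table; its y axis points to the robot's left (within about 0.15 rad). The storage rack and the tray lie one behind the other, either one nearer the robot.

How it is judged:
At the end, for the whole second after the job is handed in: Each drum stands in the tray pocket that mirrors its starting place in the storage rack: within 14 mm of the pocket centre along each tray axis, underside within 4 mm of the pocket floor, upright to 0.1 rad, coloured end up, at rest (under 0.02 m/s, 0.2 rad/s) (x of drum_red in the frame of tray between -0.014 and 0.014 m and z of drum_red in the frame of tray between 0 and 0.008 m and angle between each of drum_red, drum_yellow, drum_green, drum_blue's own z axis and vertical below 0.1 rad and linear speed of each of drum_red, drum_yellow, drum_green, drum_blue below 0.02 m/s and angular speed of each of drum_red, drum_yellow, drum_green, drum_blue below 0.2 rad/s and ((y of disc_red in the frame of storage_rack between 0.085 and 0.125 m and y of drum_red in the frame of tray between -0.119 and -0.091 m) or (y of disc_red in the frame of storage_rack between 0.015 and 0.055 m and y of drum_red in the frame of tray between -0.049 and -0.021 m) or (y of disc_red in the frame of storage_rack between -0.055 and -0.015 m and y of drum_red in the frame of tray between 0.021 and 0.049 m) or (y of disc_red in the frame of storage_rack between -0.125 and -0.085 m and y of drum_red in the frame of tray between 0.091 and 0.119 m)) and x of drum_yellow in the frame of tray between -0.014 and 0.014 m and z of drum_yellow in the frame of tray between 0 and 0.008 m and ((y of disc_yellow in the frame of storage_rack between 0.085 and 0.125 m and y of drum_yellow in the frame of tray between -0.119 and -0.091 m) or (y of disc_yellow in the frame of storage_rack between 0.015 and 0.055 m and y of drum_yellow in the frame of tray between -0.049 and -0.021 m) or (y of disc_yellow in the frame of storage_rack between -0.055 and -0.015 m and y of drum_yellow in the frame of tray between 0.021 and 0.049 m) or (y of disc_yellow in the frame of storage_rack between -0.125 and -0.085 m and y of drum_yellow in the frame of tray between 0.091 and 0.119 m)) and x of drum_green in the frame of tray between -0.014 and 0.014 m and z of drum_green in the frame of tray between 0 and 0.008 m and ((y of disc_green in the frame of storage_rack between 0.085 and 0.125 m and y of drum_green in the frame of tray between -0.119 and -0.091 m) or (y of disc_green in the frame of storage_rack between 0.015 and 0.055 m and y of drum_green in the frame of tray between -0.049 and -0.021 m) or (y of disc_green in the frame of storage_rack between -0.055 and -0.015 m and y of drum_green in the frame of tray between 0.021 and 0.049 m) or (y of disc_green in the frame of storage_rack between -0.125 and -0.085 m and y of drum_green in the frame of tray between 0.091 and 0.119 m)) and x of drum_blue in the frame of tray between -0.014 and 0.014 m and z of drum_blue in the frame of tray between 0 and 0.008 m and ((y of disc_blue in the frame of storage_rack between 0.085 and 0.125 m and y of drum_blue in the frame of tray between -0.119 and -0.091 m) or (y of disc_blue in the frame of storage_rack between 0.015 and 0.055 m and y of drum_blue in the frame of tray between -0.049 and -0.021 m) or (y of disc_blue in the frame of storage_rack between -0.055 and -0.015 m and y of drum_blue in the frame of tray between 0.021 and 0.049 m) or (y of disc_blue in the frame of storage_rack between -0.125 and -0.085 m and y of drum_blue in the frame of tray between 0.091 and 0.119 m))); the robot touches nothing.
It fails at once if a drum is tipped over (more than 1 rad from upright) (angle between any of drum_red, drum_yellow, drum_green, drum_blue's own z axis and vertical above 1 rad).
It also fails if it takes over 102 s, if anything falls off the work surface, if the arm or the gripper's body presses on something with over 40 N, if the wrist force passes 120 N, or if a joint passes its speed limit or range.

### The arm

A 7-joint arm with a two-finger parallel gripper is mounted at the origin on the work surface. World frame = base frame: x ahead of the robot, y to its left, z up, the work surface at z = 0. Lengths are in m, angles in rad, forces in N, time in s.
With the tool pointing down it reaches from about 0.35 to 0.9 m from the base axis. Payload 8.1 kg.
Tool frame: the origin (TCP) lies midway between the tips of the shut fingers; the grasp point (between the pads) lies 19 mm behind it; z points along the fingers, y is the line along which they close (so a half turn about z gives the same grasp; the last joint's range is limited). The gripper opens to 92 mm and grips with 3 to 60 N. Pads are 19 mm wide; open, the fingers measure 130 mm over their backs; the gripper's body (75 mm by 190 mm) begins 47 mm behind the grasp point.
Start: joints at [-1.448, 0.434, 0.025, 1.573, -0.012, 1.134, -0.075], TCP at [0.14, 0.609, 0.227] pointing down, gripper open.
Joint ranges: [-2.62, 2.62], [-0.44, 2.09], [-1.27, 1.32], [0.08, 2.57], [-1.32, 4.46], [0.12, 2], [-2.74, 2.74]. Speed limits (rad/s): [2.22, 2.22, 3.01, 3.01, 3.14, 3.14, 3.14].

### API

Orientations are given as a rotation vector (axis times angle).
In Python, from cell import observe, get_image, camera_model, sign_off, recognise, silhouettes gives the robot as it stands.
- The arm moves only by the tool apply_moves, never from a script. Its argument "motion" is a list of rows, each an object of numbers: "x", "y", "z": the shift along the world's x, y, z in cm; "yaw": the turn about the world's z in degrees; "hand": the opening, from -1 (shut) to 1 (fully open), so that 0 is half open. In form: [{"x": .., "y": .., "z": .., "yaw": .., "hand": ..}, ...]. A call has 1 to 10 rows; each row is the pose to reach, as a shift and turn from the pose commanded when the call began; what a row does not reach only later rows make up. A row lasts 1/8 s, in which the tool goes at most 62.5 mm and 10.7 degrees, less where a joint would pass 70% of its speed; a pose out of reach is approached as far as the arm can. A call with a gripper value outside its range is refused whole. The fingers move at their own pace and stop on an object; "newtons" is the grip in N (left out, the last holds). Time passes only in rows, so rows that repeat a pose let the fingers close. It gives the time, the measured TCP pose, the force, the opening and the grip force at its end, in the units of the state.
- observe(): the state, without advancing time (a new reading comes with each control period).
- get_image(name): name is "scene" or "top"; returns the picture (384x512x3 uint8, blue, green, red); there is no depth.
- camera_model(name): a dict with "camera_matrix" (3x3 intrinsics, pixels), "k1" (the pictures are not rectified: a ray, as slopes to the right and down, at radius r is drawn at 1 + k1 r^2 times it, then the intrinsics apply), "T" (4x4, takes a point from camera to world coordinates). Camera axes: x right, y up, looking along -z (the intrinsics and any distortion apply to the point x, -y, -z); pixel columns grow to the right and rows downward; lengths in m; the calibration is good to about 2 mm. A picture is of the moment at which its call begins. camera_model takes no time and is no camera call.
- sign_off(): hands the job in; it is judged then, once.
Trained networks look in the newest picture that a camera, given by its name, has taken for a name from the list of things; names that differ only in an ending like _2 or _b are one class to them, and where a whole thing is asked for, a point or a joint stands for the part that bears it (a point fixed in the world has none). Each returns a list of dicts, best first, with "p" (0 to 1); they miss things now and then, are a little off and sometimes report something else, mostly with a low value. They report only what shows in the picture. A call takes as long as a camera call.
- recognise(query, camera): "rect" ([left, top, right, bottom] in pixels, round what is visible of it).
- silhouettes(query, camera): "mask" (384x512 bool, what is visible of it) and "rect" ([left, top, right, bottom] in pixels, round what is visible of it).
The state is a dict: "clock": time; "joints": joint angles; "dq": joint speeds; "joint_efforts": joint torques, N m; "position": TCP position; "ee_rot": TCP orientation; "force": force on the tool from outside, world axes, zero at the start; "ft_torque": the same for the moment, N m; "width": opening from 0.0 (shut) to 1.0 (fully open); "gripper_force": force on a finger pad.
Only numpy, scipy, OpenCV 4.12 (cv2) and the standard library are available. Lean on these libraries where they do the work, as an engineer would, in place of code of your own. Each camera call takes 0.05 s, during which the arm holds its last target. There are 200 camera calls.

## Working session

There is one attempt and no reset: what is moved stays moved. The work goes in short steps, Python scripts to look and compute and a tool call to move; the robot and the scene stay as the last step left them, time stands still between calls to the robot, and variables do not carry over. Pictures are saved under pics/ and viewed, at most 14 in all, crops included, and the job is handed in when it is done.

Besides the shell and the picture viewer there is one more tool, called after ">>>" as a command line: name --argument value ..., lists and objects as JSON in quotes. apply_moves: Moves the arm, as the interface text tells. Its arguments: {"type":"object","properties":{"motion":{"type":"array","items":{"type":"object","properties":{"x":{"type":"number"},"y":{"type":"number"},"z":{"type":"number"},"yaw":{"type":"number"},"hand":{"type":"number"}}}},"newtons":{"type":"number"}},"required":["motion"]}

```bash
mkdir -p pics
cat > h.py <<'E'
import numpy as np, cv2
from cell import *
def pix2w(cam,uv,z):
    m=camera_model(cam);K=np.array(m["camera_matrix"]);T=np.array(m["T"]);k=m["k1"]
    p=np.linalg.inv(K)@np.array([uv[0],uv[1],1.]);d=p[:2];s=d.copy()
    for _ in range(30): s=d/(1+k*(s@s))
    r=T[:3,:3]@np.array([s[0],-s[1],-1]);o=T[:3,3]
    return (o+r*(z-o[2])/r[2])[:2]
def w2pix(cam,P):
    m=camera_model(cam);K=np.array(m["camera_matrix"]);T=np.array(m["T"]);k=m["k1"]
    c=T[:3,:3].T@(np.array(P)-T[:3,3]);s=np.array([c[0],-c[1]])/-c[2];s=s*(1+k*(s@s))
    return (K@np.array([s[0],s[1],1]))[:2]
E
python3 - <<'E'
from h import *
for c in("top","scene"):
    im=get_image(c);cv2.imwrite(f"pics/{c}0.png",im);print(c,np.array(camera_model(c)["T"]).round(3).tolist())
    for q in["drum_red","drum_yellow","drum_green","drum_blue","storage_rack","tray"]:
        for r in silhouettes(q,c)[:2]:
            m=r["mask"].astype(np.uint8);print(q,round(r["p"],2),np.round(r["rect"]),np.round(cv2.minAreaRect(cv2.findNonZero(m))[0],1) if m.any() else 0)
s=observe();print(s["clock"],s["position"],s["ee_rot"],s["width"])
E
```

```text
top [[0.029, 0.994, -0.108, 0.502], [-0.999, 0.025, -0.044, -0.025], [-0.041, 0.109, 0.993, 0.675], [0.0, 0.0, 0.0, 1.0]]
drum_red 0.93 [245. 124. 274. 162.] [260. 142.]
drum_red 0.3 [287. 139. 325. 163.] [305.2 153.8]
drum_yellow 0.62 [295. 121. 327. 164.] [308.8 140.9]
drum_green 0.69 [346. 127. 381. 162.] [359.8 144.8]
drum_green 0.25 [241. 141. 276. 168.] [258.3 154.1]
drum_blue 0.85 [192. 124. 225. 162.] [207.7 141.4]
storage_rack 0.61 [181. 119. 387. 184.] [283.8 148.8]
tray 0.98 [170. 231. 367. 286.] [267.7 257.3]
scene [[0.482, -0.529, 0.698, 1.12], [0.876, 0.311, -0.369, -0.288], [-0.022, 0.79, 0.613, 0.534], [0.0, 0.0, 0.0, 1.0]]
drum_red 0.67 [270. 193. 293. 245.] [280. 221.]
drum_red 0.25 [178. 224. 212. 279.] [195.5 251.7]
drum_yellow 0.19 [264. 230. 296. 249.] [281.4 241.2]
drum_green 0.62 [180. 227. 212. 279.] [194.9 251.8]
drum_blue 0.95 [307. 182. 335. 229.] [318.6 205.5]
storage_rack 0.56 [162. 202. 356. 307.] [258.9 248.6]
tray 0.74 [144. 160. 307. 230.] [226.6 192.5]
0.7 [0.13994595 0.60913087 0.22675151] [3.54056979e-01 3.12157511e+00 5.52704757e-05] 0.9998979553563718
```

View pics/top0.png

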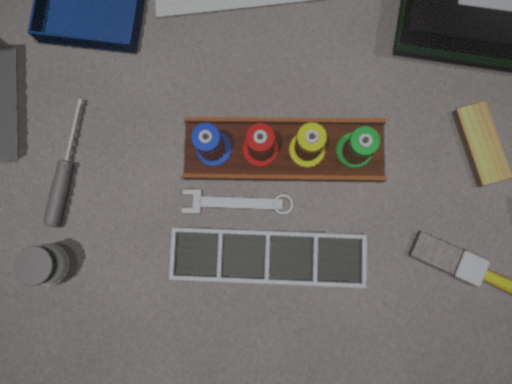

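View pics/scene0.png

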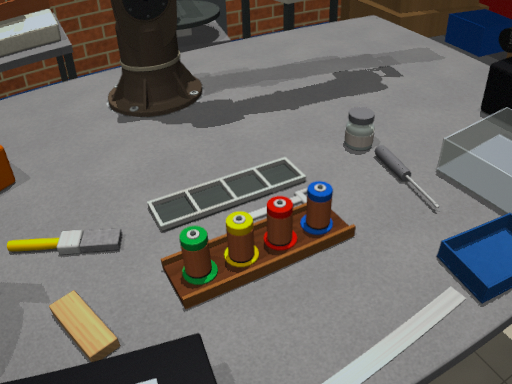

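The top view shows, left to right, blue (205,137), red (260,136), yellow (311,137) and green (365,141), all on the rack. The empty tray is nearer the robot, at (268,257). The scene view agrees.

```bash
cat > m.py <<'E'
from h import *
im=get_image("top");hsv=cv2.cvtColor(im,cv2.COLOR_BGR2HSV)
def rect(q,z):
    r=silhouettes(q,"top")[0]
    m=r["mask"].astype(np.uint8);cs=max(cv2.findContours(m,0,2)[0],key=cv2.contourArea)[:,0]
    w=np.array([pix2w("top",p+0.0,z) for p in cs],np.float32)*1000
    (c,s,a)=cv2.minAreaRect(w);b=cv2.boxPoints((c,s,a));e=max((b[1]-b[0],b[2]-b[1]),key=np.linalg.norm);e=e*np.sign(e[1])
    yaw=np.degrees(np.arctan2(-e[0],e[1]));print(q,np.round(c,1),np.round(s,1),"yaw",round(float(yaw),2));return np.array(c),np.radians(yaw)
c,y=rect("tray",.014)
for t in(105,35,-35,-105):print("pocket",t,np.round(c+t*np.array([-np.sin(y),np.cos(y)]),1))
c2,y2=rect("storage_rack",.022)
H={"blue":(105,130),"red":(0,8),"yellow":(22,35),"green":(45,80)}
m=np.zeros
for n,u in dict(blue=(205,137),red=(260,136),yellow=(311,137),green=(365,141)).items():
    w=np.zeros(im.shape[:2],np.uint8);cv2.circle(w,u,10,255,-1)
    w[(hsv[...,1]>110)]=0
    M=cv2.moments(w,True);p=(M["m10"]/M["m00"],M["m01"]/M["m00"]);print(n,int(M["m00"]),np.round(p,1),np.round(pix2w("top",p,.088)*1000,1))
    # cap disc by hull of the colour around the washer
    k=np.zeros_like(w);cv2.circle(k,u,17,255,-1)
    lo,hi=H[n];g=((hsv[...,0]>=lo)&(hsv[...,0]<=hi)&(hsv[...,1]>130)&(hsv[...,2]>135)&(k>0)).astype(np.uint8)
    print("  cap",np.round(cv2.minEnclosingCircle(cv2.findNonZero(g))[0],1),g.sum())
cv2.imwrite("pics/crop.png",cv2.resize(im[100:300,160:400],None,fx=3,fy=3))
E
python3 m.py
```

```text
tray [485.4 -19.6] [285.5  77.1] yaw -0.54
pocket 105 [486.4  85.4]
pocket 35 [485.8  15.4]
pocket -35 [485.1 -54.6]
pocket -105 [ 484.4 -124.6]
storage_rack [644.5 -41.6] [ 97.8 301.7] yaw 0.67
blue 167 [204.9 136.2] [644.5  66.7]
  cap [205.1 136.6] 414
red 167 [259.7 136.4] [645.6  -7.1]
  cap [258.5 136.8] 448
yellow 170 [311.6 135.9] [647.5 -76.1]
  cap [310.2 136.5] 451
green 196 [365.1 139.8] [ 643.6 -146.5]
  cap [364.2 139.5] 62
```

View pics/crop.png

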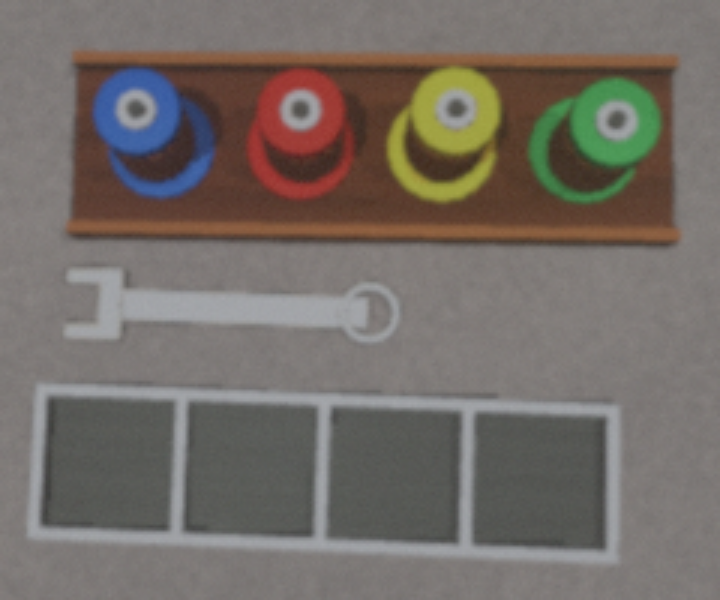

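>>> apply_moves --motion '[{"x": 50.5, "y": -54.2, "z": -2, "yaw": -77, "hand": 1}, {"x": 50.5, "y": -54.2, "z": -2, "yaw": -77, "hand": 1}, {"x": 50.5, "y": -54.2, "z": -2, "yaw": -77, "hand": 1}, {"x": 50.5, "y": -54.2, "z": -2, "yaw": -77, "hand": 1}, {"x": 50.5, "y": -54.2, "z": -2, "yaw": -77, "hand": 1}, {"x": 50.5, "y": -54.2, "z": -2, "yaw": -77, "hand": 1}, {"x": 50.5, "y": -54.2, "z": -2, "yaw": -77, "hand": 1}, {"x": 50.5, "y": -54.2, "z": -2, "yaw": -77, "hand": 1}, {"x": 50.5, "y": -54.2, "z": -2, "yaw": -77, "hand": 1}, {"x": 50.5, "y": -54.2, "z": -2, "yaw": -77, "hand": 1}]' --newtons 20

```text
clock: 2.1
position: [0.5671, 0.1508, 0.21]
ee_rot: [2.22, 2.223, 0.001]
force: [0.2, 0.2, -0.0]
width: 0.999
gripper_force: 0.0
```

>>> apply_moves --motion '[{"x": 7.7, "y": -8.4, "hand": 1}, {"x": 7.7, "y": -8.4, "hand": 1}, {"x": 7.7, "y": -8.4, "hand": 1}, {"x": 7.7, "y": -8.4, "hand": 1}]'

```text
schema error: expected keys x, y, z, yaw, hand
```

Run:
```python
from h import *
s=observe();print(s["position"],s["ee_rot"],s["joints"])
cv2.imwrite("pics/s1.png",get_image("scene"))
```

```text
[0.56710896 0.15079321 0.21004672] [2.21951660e+00 2.22334865e+00 1.20949877e-03] [-0.70239263  0.40733594  0.49266653  1.7220027  -0.21623317  1.06567044
 -0.13694355]
```

View pics/s1.png

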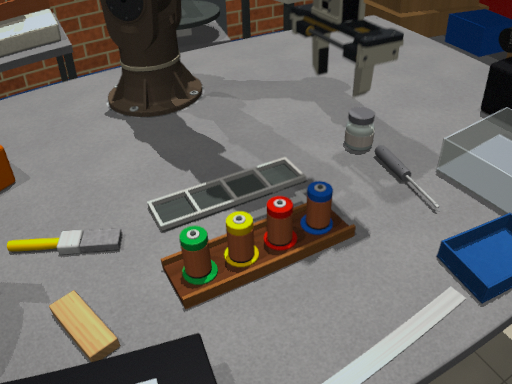

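The picture shows the gripper at about (340,60), still short of the blue drum at (319,200). Every key is required in each row, so I'll send them all.

>>> apply_moves --motion '[{"x": 7.7, "y": -8.4, "z": 0, "yaw": 0, "hand": 1}, {"x": 7.7, "y": -8.4, "z": 0, "yaw": 0, "hand": 1}, {"x": 7.7, "y": -8.4, "z": 0, "yaw": 0, "hand": 1}, {"x": 7.7, "y": -8.4, "z": -4, "yaw": 0, "hand": 1}, {"x": 7.7, "y": -8.4, "z": -8, "yaw": 0, "hand": 1}, {"x": 7.7, "y": -8.4, "z": -8, "yaw": 0, "hand": 1}]'

```text
clock: 2.9
position: [0.6402, 0.0691, 0.1272]
ee_rot: [-2.216, -2.221, 0.007]
force: [0.7, 1.0, 0.2]
width: 0.998
gripper_force: 0.0
```

Run:
```python
from h import *
s=observe();print(s["position"],s["ee_rot"])
a=get_image("scene");b=get_image("top")
cv2.imwrite("pics/s2.png",np.hstack([cv2.resize(a[100:320,130:400],(396,323)),cv2.resize(b[90:310,150:420],(396,323))]))
```

```text
[0.6401958  0.06911101 0.12721019] [-2.21642241 -2.22083627  0.00718094]
```

View pics/s2.png

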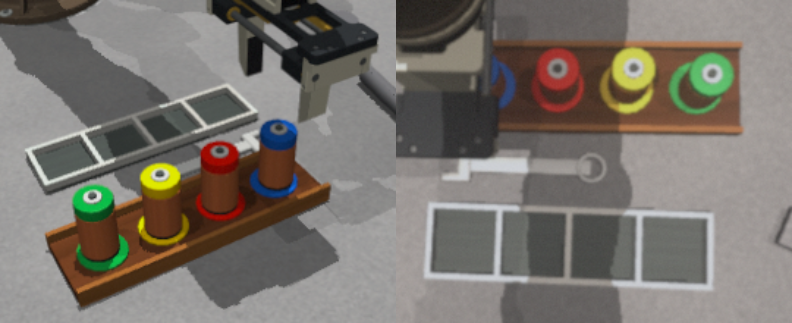

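Run:
```python
from h import *
for P in [(.64,.069,.127),(.585,.069,.127),(.695,.069,.127),(.6445,.0667,.09)]:
    p=w2pix("scene",P);print(P,p,(p-[130,100])*396/270)
s=observe();print(s["position"],s["clock"])
```

```text
(0.64, 0.069, 0.127) [320.18242878 164.53643484] [278.93422887  94.65343777]
(0.585, 0.069, 0.127) [300.63103606 147.78207363] [250.25885289  70.08037466]
(0.695, 0.069, 0.127) [341.80485    183.17861051] [310.64711334 121.99529542]
(0.6445, 0.0667, 0.09) [319.34301031 185.99661306] [277.70308179 126.12836582]
[0.64310051 0.06864768 0.13091858] 3.0
```

The fingers straddle the blue drum, and the predicted tip pixels match the picture. Next I descend and grip.

>>> apply_moves --motion '[{"x": 0, "y": 0, "z": -4, "yaw": 0, "hand": 1}, {"x": 0, "y": 0, "z": -7, "yaw": 0, "hand": 1}, {"x": 0, "y": 0, "z": -8.7, "yaw": 0, "hand": 1}, {"x": 0, "y": 0, "z": -8.7, "yaw": 0, "hand": 1}, {"x": 0, "y": 0, "z": -8.7, "yaw": 0, "hand": -0.3}, {"x": 0, "y": 0, "z": -8.7, "yaw": 0, "hand": -0.5}, {"x": 0, "y": 0, "z": -8.7, "yaw": 0, "hand": -0.5}, {"x": 0, "y": 0, "z": -8.7, "yaw": 0, "hand": -0.5}, {"x": 0, "y": 0, "z": -8.7, "yaw": 0, "hand": -0.5}, {"x": 0, "y": 0, "z": -8.7, "yaw": 0, "hand": -0.5}]' --newtons 20

```text
clock: 4.25
position: [0.6431, 0.068, 0.0429]
ee_rot: [2.22, 2.222, 0.0]
force: [1.1, 0.6, 1.2]
width: 0.432
gripper_force: 20.0
```

>>> apply_moves --motion '[{"x": 0, "y": 0, "z": 3, "yaw": 0, "hand": -0.5}, {"x": 0, "y": 0, "z": 8, "yaw": 0, "hand": -0.5}, {"x": 0, "y": 0, "z": 13, "yaw": 0, "hand": -0.5}, {"x": -2, "y": -2.5, "z": 13, "yaw": 0, "hand": -0.5}, {"x": -5, "y": -6, "z": 13, "yaw": 0, "hand": -0.5}, {"x": -8, "y": -9.5, "z": 13, "yaw": 0, "hand": -0.5}, {"x": -11, "y": -13, "z": 13, "yaw": 0, "hand": -0.5}, {"x": -14, "y": -16.5, "z": 13, "yaw": 0, "hand": -0.5}, {"x": -16, "y": -19.1, "z": 13, "yaw": 0, "hand": -0.5}, {"x": -16, "y": -19.1, "z": 13, "yaw": 0, "hand": -0.5}]'

```text
clock: 5.5
position: [0.4809, -0.1253, 0.173]
ee_rot: [-2.225, -2.217, 0.001]
force: [1.1, 0.0, -1.3]
width: 0.432
gripper_force: 20.0
```

>>> apply_moves --motion '[{"x": 0, "y": 0, "z": -4, "yaw": 0, "hand": -0.5}, {"x": 0, "y": 0, "z": -8, "yaw": 0, "hand": -0.5}, {"x": 0, "y": 0, "z": -11, "yaw": 0, "hand": -0.5}, {"x": 0, "y": 0, "z": -11, "yaw": 0, "hand": -0.5}]'

```text
clock: 6.0
position: [0.4816, -0.122, 0.0611]
ee_rot: [-2.217, -2.221, 0.004]
force: [-0.2, 0.1, -1.2]
width: 0.432
gripper_force: 20.0
```

Run:
```python
from h import *
a=get_image("scene");b=get_image("top");s=observe();print(s["position"],s["width"])
cv2.imwrite("pics/s3.png",np.hstack([cv2.resize(a[100:320,130:400],(396,323)),cv2.resize(b[90:310,150:420],(396,323))]))
```

```text
[ 0.48341352 -0.12281565  0.06341026] 0.42857436405224353
```

View pics/s3.png

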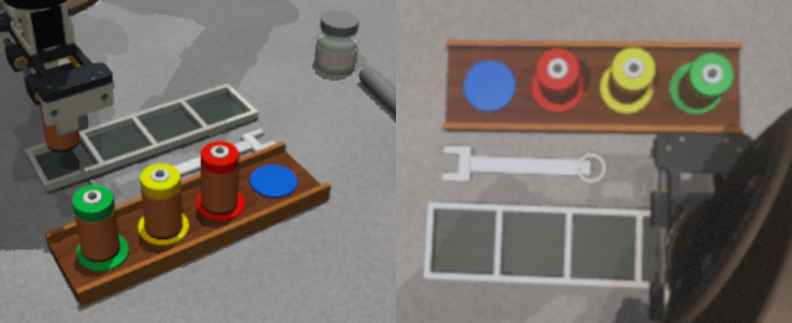

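Blue hangs over the right-end pocket at about (62,120) in the left crop. I'll lower it, release it and rise.

>>> apply_moves --motion '[{"x": 0, "y": 0, "z": -1.5, "yaw": 0, "hand": -0.5}, {"x": 0, "y": 0, "z": -2.5, "yaw": 0, "hand": -0.5}, {"x": 0, "y": 0, "z": -3.1, "yaw": 0, "hand": -0.5}, {"x": 0, "y": 0, "z": -3.1, "yaw": 0, "hand": -0.5}, {"x": 0, "y": 0, "z": -3.1, "yaw": 0, "hand": -0.5}, {"x": 0, "y": 0, "z": -3.1, "yaw": 0, "hand": 0.3}, {"x": 0, "y": 0, "z": -3.1, "yaw": 0, "hand": 0.8}, {"x": 0, "y": 0, "z": -3.1, "yaw": 0, "hand": 1}, {"x": 0, "y": 0, "z": -3.1, "yaw": 0, "hand": 1}, {"x": 0, "y": 0, "z": -3.1, "yaw": 0, "hand": 1}]'

```text
clock: 7.35
position: [0.4828, -0.123, 0.0319]
ee_rot: [-2.22, -2.223, -0.0]
force: [-0.7, 0.4, -0.4]
width: 0.928
gripper_force: 0.0
```

>>> apply_moves --motion '[{"x": 0, "y": 0, "z": 3, "yaw": 0, "hand": 1}, {"x": 0, "y": 0, "z": 8, "yaw": 0, "hand": 1}, {"x": 0, "y": 0, "z": 12, "yaw": 0, "hand": 1}, {"x": 4, "y": 3, "z": 12, "yaw": 0, "hand": 1}, {"x": 8, "y": 6, "z": 12, "yaw": 0, "hand": 1}, {"x": 12, "y": 9, "z": 12, "yaw": 0, "hand": 1}, {"x": 16.2, "y": 11.7, "z": 12, "yaw": 0, "hand": 1}, {"x": 16.2, "y": 11.7, "z": 12, "yaw": 0, "hand": 1}, {"x": 16.2, "y": 11.7, "z": 12, "yaw": 0, "hand": 1}, {"x": 16.2, "y": 11.7, "z": 12, "yaw": 0, "hand": 1}]'

```text
clock: 8.6
position: [0.644, -0.0072, 0.152]
ee_rot: [-2.222, -2.221, 0.001]
force: [-0.4, -0.4, 0.1]
width: 0.996
gripper_force: 0.0
```

Run:
```python
from h import *
a=get_image("scene");b=get_image("top");s=observe();print(s["position"],s["width"])
cv2.imwrite("pics/s4.png",np.hstack([cv2.resize(a[100:320,130:400],(396,323)),cv2.resize(b[90:310,150:420],(396,323))]))
```

```text
[ 0.64426913 -0.00689971  0.15220459] 0.9984437790970657
```

View pics/s4.png

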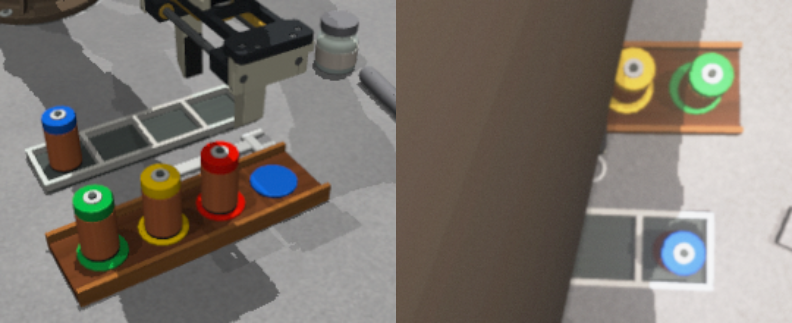

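Blue stands upright in the right pocket; its washer is at crop (684,253), which is about (346,262) in the full picture. I'll check where that is on the tray while picking red.

```bash
python3 -c "
from h import *
print(pix2w('top',(346.4,262.3),.077))"
```

```text
[ 0.48212744 -0.12482012]
```

>>> apply_moves --motion '[{"x": 0.1, "y": 0, "z": -5, "yaw": 0, "hand": 1}, {"x": 0.1, "y": 0, "z": -8.5, "yaw": 0, "hand": 1}, {"x": 0.1, "y": 0, "z": -10.8, "yaw": 0, "hand": 1}, {"x": 0.1, "y": 0, "z": -10.8, "yaw": 0, "hand": 1}, {"x": 0.1, "y": 0, "z": -10.8, "yaw": 0, "hand": -0.3}, {"x": 0.1, "y": 0, "z": -10.8, "yaw": 0, "hand": -0.5}, {"x": 0.1, "y": 0, "z": -10.8, "yaw": 0, "hand": -0.5}, {"x": 0.1, "y": 0, "z": -10.8, "yaw": 0, "hand": -0.5}, {"x": 0.1, "y": 0, "z": -10.8, "yaw": 0, "hand": -0.5}, {"x": 0.1, "y": 0, "z": -10.8, "yaw": 0, "hand": -0.5}]'

```text
clock: 9.95
position: [0.6459, -0.0059, 0.0439]
ee_rot: [2.22, 2.223, 0.0]
force: [0.8, -0.4, 0.9]
width: 0.435
gripper_force: 20.0
```

>>> apply_moves --motion '[{"x": 0, "y": 0, "z": 3, "yaw": 0, "hand": -0.5}, {"x": 0, "y": 0, "z": 8, "yaw": 0, "hand": -0.5}, {"x": 0, "y": 0, "z": 12, "yaw": 0, "hand": -0.5}, {"x": -3, "y": -1, "z": 13, "yaw": 0, "hand": -0.5}, {"x": -7, "y": -2, "z": 13, "yaw": 0, "hand": -0.5}, {"x": -11, "y": -3.2, "z": 13, "yaw": 0, "hand": -0.5}, {"x": -14, "y": -4.2, "z": 13, "yaw": 0, "hand": -0.5}, {"x": -16, "y": -4.8, "z": 13, "yaw": 0, "hand": -0.5}, {"x": -16, "y": -4.8, "z": 12, "yaw": 0, "hand": -0.5}, {"x": -16, "y": -4.8, "z": 10, "yaw": 0, "hand": -0.5}]'

```text
clock: 11.2
position: [0.4872, -0.0535, 0.1438]
ee_rot: [2.219, 2.222, 0.003]
force: [-0.5, 0.1, -1.6]
width: 0.43
gripper_force: 20.0
```

>>> apply_moves --motion '[{"x": 0, "y": 0, "z": 0, "yaw": 0, "hand": -0.5}, {"x": 0, "y": 0, "z": -4, "yaw": 0, "hand": -0.5}, {"x": 0, "y": 0, "z": -8, "yaw": 0, "hand": -0.5}, {"x": 0, "y": 0, "z": -8, "yaw": 0, "hand": -0.5}]'

```text
clock: 11.7
position: [0.4845, -0.0539, 0.0622]
ee_rot: [-2.218, -2.22, 0.006]
force: [-0.7, -0.7, -0.6]
width: 0.432
gripper_force: 20.0
```

>>> apply_moves --motion '[{"x": 0, "y": 0, "z": -1.5, "yaw": 0, "hand": -0.5}, {"x": 0, "y": 0, "z": -2.5, "yaw": 0, "hand": -0.5}, {"x": 0, "y": 0, "z": -3.1, "yaw": 0, "hand": -0.5}, {"x": 0, "y": 0, "z": -3.1, "yaw": 0, "hand": -0.5}, {"x": 0, "y": 0, "z": -3.1, "yaw": 0, "hand": -0.5}, {"x": 0, "y": 0, "z": -3.1, "yaw": 0, "hand": 0.3}, {"x": 0, "y": 0, "z": -3.1, "yaw": 0, "hand": 0.8}, {"x": 0, "y": 0, "z": -3.1, "yaw": 0, "hand": 1}, {"x": 0, "y": 0, "z": -3.1, "yaw": 0, "hand": 1}, {"x": 0, "y": 0, "z": -3.1, "yaw": 0, "hand": 1}]'

```text
clock: 12.95
position: [0.4859, -0.054, 0.0329]
ee_rot: [2.22, 2.223, 0.0]
force: [0.7, -0.3, -0.3]
width: 0.929
gripper_force: 0.0
```

>>> apply_moves --motion '[{"x": 0, "y": 0, "z": 3, "yaw": 0, "hand": 1}, {"x": 0, "y": 0, "z": 8, "yaw": 0, "hand": 1}, {"x": 0, "y": 0, "z": 12, "yaw": 0, "hand": 1}, {"x": 4, "y": -0.6, "z": 12, "yaw": 0, "hand": 1}, {"x": 8, "y": -1.2, "z": 12, "yaw": 0, "hand": 1}, {"x": 12, "y": -1.8, "z": 12, "yaw": 0, "hand": 1}, {"x": 16.2, "y": -2.2, "z": 12, "yaw": 0, "hand": 1}, {"x": 16.2, "y": -2.2, "z": 12, "yaw": 0, "hand": 1}, {"x": 16.2, "y": -2.2, "z": 12, "yaw": 0, "hand": 1}, {"x": 16.2, "y": -2.2, "z": 12, "yaw": 0, "hand": 1}]'

```text
clock: 14.2
position: [0.6468, -0.0759, 0.1529]
ee_rot: [-2.22, -2.222, 0.0]
force: [-0.6, -0.3, -0.3]
width: 1.001
gripper_force: 0.0
```

Run:
```python
from h import *
a=get_image("scene");b=get_image("top");s=observe();print(s["position"],s["width"])
cv2.imwrite("pics/s5.png",np.hstack([cv2.resize(a[100:320,130:400],(396,323)),cv2.resize(b[90:310,150:420],(396,323))]))
```

```text
[ 0.64718288 -0.07581342  0.15316201] 0.9978841475823035
```

View pics/s5.png

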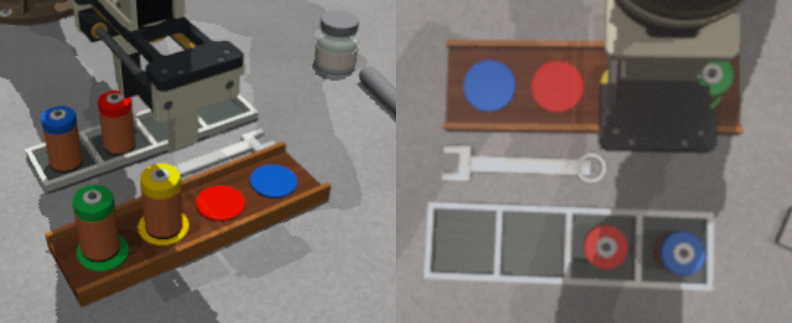

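Red, at crop (606,247), stands upright in the second pocket from the right. Yellow is next, and it goes to pocket +35.

>>> apply_moves --motion '[{"x": 0, "y": 0, "z": -5, "yaw": 0, "hand": 1}, {"x": 0, "y": 0, "z": -8.5, "yaw": 0, "hand": 1}, {"x": 0, "y": 0, "z": -10.9, "yaw": 0, "hand": 1}, {"x": 0, "y": 0, "z": -10.9, "yaw": 0, "hand": 1}, {"x": 0, "y": 0, "z": -10.9, "yaw": 0, "hand": -0.3}, {"x": 0, "y": 0, "z": -10.9, "yaw": 0, "hand": -0.5}, {"x": 0, "y": 0, "z": -10.9, "yaw": 0, "hand": -0.5}, {"x": 0, "y": 0, "z": -10.9, "yaw": 0, "hand": -0.5}, {"x": 0, "y": 0, "z": -10.9, "yaw": 0, "hand": -0.5}, {"x": 0, "y": 0, "z": -10.9, "yaw": 0, "hand": -0.5}]'

```text
clock: 15.55
position: [0.6479, -0.076, 0.0439]
ee_rot: [2.22, 2.222, 0.0]
force: [0.2, 0.0, 0.8]
width: 0.429
gripper_force: 20.0
```

>>> apply_moves --motion '[{"x": 0, "y": 0, "z": 3, "yaw": 0, "hand": -0.5}, {"x": 0, "y": 0, "z": 8, "yaw": 0, "hand": -0.5}, {"x": 0, "y": 0, "z": 12, "yaw": 0, "hand": -0.5}, {"x": -3, "y": 1.7, "z": 13, "yaw": 0, "hand": -0.5}, {"x": -7, "y": 4, "z": 13, "yaw": 0, "hand": -0.5}, {"x": -11, "y": 6.3, "z": 13, "yaw": 0, "hand": -0.5}, {"x": -14, "y": 8, "z": 13, "yaw": 0, "hand": -0.5}, {"x": -16.2, "y": 9.1, "z": 13, "yaw": 0, "hand": -0.5}, {"x": -16.2, "y": 9.1, "z": 12, "yaw": 0, "hand": -0.5}, {"x": -16.2, "y": 9.1, "z": 10, "yaw": 0, "hand": -0.5}]'

```text
clock: 16.8
position: [0.487, 0.015, 0.1439]
ee_rot: [2.219, 2.222, 0.003]
force: [0.4, 0.7, -0.9]
width: 0.429
gripper_force: 20.0
```

>>> apply_moves --motion '[{"x": 0, "y": 0, "z": 0, "yaw": 0, "hand": -0.5}, {"x": 0, "y": 0, "z": -4, "yaw": 0, "hand": -0.5}, {"x": 0, "y": 0, "z": -8, "yaw": 0, "hand": -0.5}, {"x": 0, "y": 0, "z": -8, "yaw": 0, "hand": -0.5}]'

```text
clock: 17.3
position: [0.4845, 0.0143, 0.0623]
ee_rot: [-2.22, -2.22, 0.006]
force: [-0.3, -0.3, -0.6]
width: 0.433
gripper_force: 20.0
```

>>> apply_moves --motion '[{"x": 0, "y": 0, "z": -1.5, "yaw": 0, "hand": -0.5}, {"x": 0, "y": 0, "z": -2.5, "yaw": 0, "hand": -0.5}, {"x": 0, "y": 0, "z": -3.1, "yaw": 0, "hand": -0.5}, {"x": 0, "y": 0, "z": -3.1, "yaw": 0, "hand": -0.5}, {"x": 0, "y": 0, "z": -3.1, "yaw": 0, "hand": -0.5}, {"x": 0, "y": 0, "z": -3.1, "yaw": 0, "hand": 0.3}, {"x": 0, "y": 0, "z": -3.1, "yaw": 0, "hand": 0.8}, {"x": 0, "y": 0, "z": -3.1, "yaw": 0, "hand": 1}, {"x": 0, "y": 0, "z": -3.1, "yaw": 0, "hand": 1}, {"x": 0, "y": 0, "z": -3.1, "yaw": 0, "hand": 1}]'

```text
clock: 18.55
position: [0.4859, 0.015, 0.0329]
ee_rot: [2.22, 2.222, 0.0]
force: [0.9, 0.1, -0.4]
width: 0.925
gripper_force: 0.0
```

>>> apply_moves --motion '[{"x": 0, "y": 0, "z": 3, "yaw": 0, "hand": 1}, {"x": 0, "y": 0, "z": 8, "yaw": 0, "hand": 1}, {"x": 0, "y": 0, "z": 13, "yaw": 0, "hand": 1}, {"x": 3, "y": -3, "z": 13, "yaw": 0, "hand": 1}, {"x": 7, "y": -7, "z": 13, "yaw": 0, "hand": 1}, {"x": 11, "y": -11, "z": 13, "yaw": 0, "hand": 1}, {"x": 15.8, "y": -16.1, "z": 13, "yaw": 0, "hand": 1}, {"x": 15.8, "y": -16.1, "z": 13, "yaw": 0, "hand": 1}, {"x": 15.8, "y": -16.1, "z": 13, "yaw": 0, "hand": 1}, {"x": 15.8, "y": -16.1, "z": 13, "yaw": 0, "hand": 1}]'

```text
clock: 19.8
position: [0.6432, -0.1442, 0.1627]
ee_rot: [-2.218, -2.223, -0.001]
force: [0.1, -0.5, -0.1]
width: 0.999
gripper_force: 0.0
```

Run:
```python
from h import *
a=get_image("scene");b=get_image("top");s=observe();print(s["position"],s["width"])
cv2.imwrite("pics/s6.png",np.hstack([cv2.resize(a[100:320,130:400],(396,323)),cv2.resize(b[90:310,150:420],(396,323))]))
```

```text
[ 0.64343399 -0.14425744  0.16305388] 1.0000460159116134
```

View pics/s6.png

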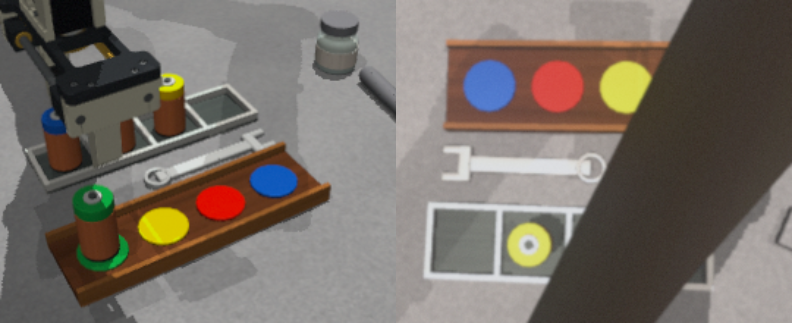

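Yellow stands in pocket +35, at crop (529,245). Green is last.

>>> apply_moves --motion '[{"x": 0, "y": -0.2, "z": -5, "yaw": 0, "hand": 1}, {"x": 0, "y": -0.2, "z": -9.5, "yaw": 0, "hand": 1}, {"x": 0, "y": -0.2, "z": -11.9, "yaw": 0, "hand": 1}, {"x": 0, "y": -0.2, "z": -11.9, "yaw": 0, "hand": 1}, {"x": 0, "y": -0.2, "z": -11.9, "yaw": 0, "hand": -0.3}, {"x": 0, "y": -0.2, "z": -11.9, "yaw": 0, "hand": -0.5}, {"x": 0, "y": -0.2, "z": -11.9, "yaw": 0, "hand": -0.5}, {"x": 0, "y": -0.2, "z": -11.9, "yaw": 0, "hand": -0.5}, {"x": 0, "y": -0.2, "z": -11.9, "yaw": 0, "hand": -0.5}, {"x": 0, "y": -0.2, "z": -11.9, "yaw": 0, "hand": -0.5}]'

```text
clock: 21.15
position: [0.6439, -0.148, 0.0439]
ee_rot: [2.22, 2.223, 0.0]
force: [0.5, 0.4, 0.4]
width: 0.427
gripper_force: 20.0
```

>>> apply_moves --motion '[{"x": 0, "y": 0, "z": 3, "yaw": 0, "hand": -0.5}, {"x": 0, "y": 0, "z": 8, "yaw": 0, "hand": -0.5}, {"x": 0, "y": 0, "z": 13, "yaw": 0, "hand": -0.5}, {"x": -2, "y": 3, "z": 13, "yaw": 0, "hand": -0.5}, {"x": -5, "y": 7.4, "z": 13, "yaw": 0, "hand": -0.5}, {"x": -8, "y": 11.8, "z": 13, "yaw": 0, "hand": -0.5}, {"x": -11, "y": 16.2, "z": 13, "yaw": 0, "hand": -0.5}, {"x": -14, "y": 20.7, "z": 13, "yaw": 0, "hand": -0.5}, {"x": -15.7, "y": 23.1, "z": 13, "yaw": 0, "hand": -0.5}, {"x": -15.7, "y": 23.1, "z": 13, "yaw": 0, "hand": -0.5}]'

```text
clock: 22.4
position: [0.4854, 0.0853, 0.1738]
ee_rot: [-2.215, -2.226, 0.0]
force: [-0.0, 0.3, -0.6]
width: 0.432
gripper_force: 20.0
```

>>> apply_moves --motion '[{"x": 0, "y": 0, "z": 0, "yaw": 0, "hand": -0.5}, {"x": 0, "y": 0, "z": -4, "yaw": 0, "hand": -0.5}, {"x": 0, "y": 0, "z": -8, "yaw": 0, "hand": -0.5}, {"x": 0, "y": 0, "z": -11, "yaw": 0, "hand": -0.5}, {"x": 0, "y": 0, "z": -11, "yaw": 0, "hand": -0.5}]'

```text
clock: 23.02
position: [0.4861, 0.0811, 0.0623]
ee_rot: [-2.223, -2.219, 0.006]
force: [-0.4, -0.9, 0.3]
width: 0.434
gripper_force: 20.0
```

>>> apply_moves --motion '[{"x": 0, "y": 0.2, "z": -1.5, "yaw": 0, "hand": -0.5}, {"x": 0, "y": 0.2, "z": -2.5, "yaw": 0, "hand": -0.5}, {"x": 0, "y": 0.2, "z": -3.1, "yaw": 0, "hand": -0.5}, {"x": 0, "y": 0.2, "z": -3.1, "yaw": 0, "hand": -0.5}, {"x": 0, "y": 0.2, "z": -3.1, "yaw": 0, "hand": -0.5}, {"x": 0, "y": 0.2, "z": -3.1, "yaw": 0, "hand": 0.3}, {"x": 0, "y": 0.2, "z": -3.1, "yaw": 0, "hand": 0.8}, {"x": 0, "y": 0.2, "z": -3.1, "yaw": 0, "hand": 1}, {"x": 0, "y": 0.2, "z": -3.1, "yaw": 0, "hand": 1}, {"x": 0, "y": 0.2, "z": -3.1, "yaw": 0, "hand": 1}]'

```text
clock: 24.28
position: [0.4869, 0.085, 0.0329]
ee_rot: [2.22, 2.223, 0.0]
force: [-0.4, -1.4, 0.6]
width: 0.928
gripper_force: 0.0
```

>>> apply_moves --motion '[{"x": 0, "y": 0.2, "z": 3, "yaw": 0, "hand": 1}, {"x": 0, "y": 0, "z": 8, "yaw": 0, "hand": 1}, {"x": 0, "y": 0, "z": 14, "yaw": 0, "hand": 1}, {"x": 0, "y": 5, "z": 18, "yaw": 0, "hand": 1}, {"x": 0, "y": 11, "z": 18, "yaw": 0, "hand": 1}, {"x": 0, "y": 17, "z": 18, "yaw": 0, "hand": 1}, {"x": 0, "y": 23, "z": 18, "yaw": 0, "hand": 1}, {"x": 0, "y": 28, "z": 18, "yaw": 0, "hand": 1}, {"x": 0, "y": 28, "z": 18, "yaw": 0, "hand": 1}, {"x": 0, "y": 28, "z": 18, "yaw": 0, "hand": 1}]'

```text
clock: 25.52
position: [0.4869, 0.3642, 0.2125]
ee_rot: [2.22, 2.222, -0.002]
force: [-0.4, 0.2, 0.6]
width: 0.999
gripper_force: 0.0
```

Run:
```python
from h import *
a=get_image("scene");b=get_image("top");s=observe();print(s["position"],s["clock"])
hsv=cv2.cvtColor(b,cv2.COLOR_BGR2HSV)
cv2.imwrite("pics/s7.png",np.hstack([cv2.resize(a[100:320,130:400],(396,323)),cv2.resize(b[90:310,150:420],(396,323))]))
for n in["green","yellow","red","blue"]:
    for r in recognise("drum_"+n,"top")[:1]: print(n,r["p"],np.round(r["rect"]))
```

```text
[0.48730427 0.36331858 0.21298402] 25.625
green 0.64 [173. 242. 211. 270.]
yellow 0.59 [228. 241. 259. 273.]
red 0.65 [275. 242. 308. 273.]
blue 0.91 [325. 247. 361. 277.]
```

View pics/s7.png

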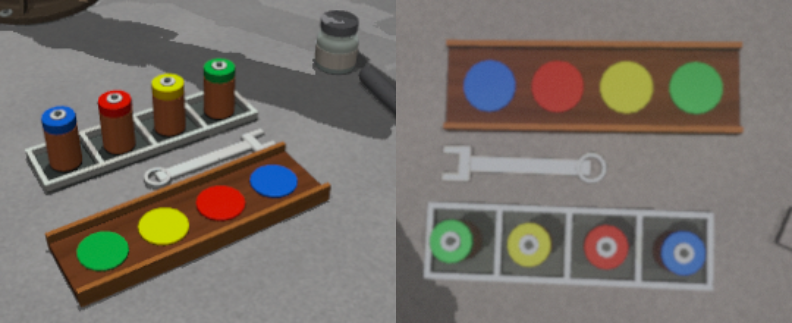

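Left to right in the tray, the crop shows green (450,241), yellow (529,244), red (606,247) and blue (684,253). All four stand upright, the reverse of the discs' blue, red, yellow, green. I'll check the offsets, then hand in.

Run:
```python
from h import *
ok=True
for n,u,t in[("green",(450,241),(.4864,.0854)),("yellow",(529,244),(.4858,.0154)),("red",(606,247),(.4851,-.0546)),("blue",(684,253),(.4844,-.1246))]:
    e=(pix2w("top",((u[0]-396)*270/396+150,u[1]*220/323+90),.077)-t)*1000;print(n,e.round(1));ok&=bool(abs(e).max()<8)
if ok: print(sign_off())
```

```text
green [-0.1  0.6]
yellow [-0.  -1.3]
red [ 0.1 -0.7]
blue [-2.3 -0.2]
the job is handed in; nothing more can be done
None
```

All four drums stand upright in the tray in reverse order, each within about 2.5 mm of its pocket centre by the top camera, and the job was handed in at about 26 s; the hand-in returned no verdict.

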